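# Close the stuck stop valve

## Task

The stop valve with the red knob was left fully open and has stuck there. Break the knob loose with a short firm clockwise twist, then turn it on clockwise, feeling for the seat, until the valve is shut: resting snugly on its soft seat but not forced into it. Let go of the knob, and leave the glassware around it where it stands.

Things in the scene. Friction and masses are not known exactly. Their poses are not given: they have to be found in the camera images.
- valve: brass stop valve fixed on an aluminium plate 110 x 130 mm. Origin: centre of the plate's underside, on the knob's axis; z up, y along the pipe. Pipe and hose barbs reach 93 mm to each side along y, 51 mm high; the round bonnet under the knob is 68 mm across, 73 mm high. Its soft seat, inside, stands torque up to 0.4 N m above the running friction; more crushes it. A rise of 0.1 to 0.2 N m shuts it
- knob_grip (a point): centre of the round red ribbed knob (56 mm across, 32 mm high, from 79 to 111 mm above the worktop, white pointer line on its top), on its vertical axis at 95 mm height, mid height of the knob. Grip it across the diameter from above, at any yaw. Inside, the knob carries the closing member (knob_c1) that meets the seat (seat_c0)
- knob (a joint): turn of the knob, rad, growing clockwise from above. 0 = fully open, stuck. The first 0.25 are stiff, 0.7 N m (springs back if let go), then it suddenly gives; past 0.5 it runs free, 0.1 N m friction (either way at rest), and stays. The seat is met unseen anywhere from 1.1 to 2.3; from there torque rises by 1.5 N m per rad. Let go on the seat, it creeps back a little but stays pressed
- weigh_bottle_a: small loose glass weighing bottle, 42 mm across, 58 mm high, in front of the valve; origin at the centre of its underside
- weigh_bottle_b: a second such weighing bottle, behind the valve
- dish: loose petri dish, 60 mm across, 15 mm high, left of the valve; origin at the centre of its underside
There are look-alikes about, which are no part of the job. Leave any black or green look-alike of the valve alone.

How it is judged:
By the outcome, as a careful person would: the job done as asked, in the order asked, and still so for the second after the job is handed in, with the robot touching nothing.
It also fails if it takes over 58 s, if anything falls off the work surface, if the arm or the gripper's body presses on something with over 40 N, if the wrist force passes 120 N, or if a joint passes its speed limit or range.

## Robot

A 6-joint arm with a two-finger parallel gripper is mounted at the origin on a cart in front of the work surface, level with it; the furniture and walls round the work are solid. World frame = base frame: x ahead of the robot, y to its left, z up, the work surface at z = 0. Lengths are in m, angles in rad, forces in N, time in s.
With the tool pointing down it reaches from about 0.325 to 0.9 m from the base axis. Payload 6.1 kg.
Tool frame: the origin (TCP) lies at the very end of the fingers, on their centre line; the grasp point (between the pads) lies 19 mm behind it; y points along the fingers, x is the direction in which the jaws open and shut, and the axes are right-handed (so a half turn about y gives the same grasp; the last joint's range is limited). The gripper opens to 87 mm and grips with 3 to 60 N. Pads are 19 mm wide; open, the fingers measure 117 mm over their backs; the gripper's body (75 mm by 190 mm) begins 51 mm behind the grasp point.
Start: joints at [-1.381, 0.22, 1.526, -0, 1.395, -0.126], TCP at [0.194, -0.594, 0.223] pointing down, gripper open.
Joint ranges: [-2.98, 2.98], [-0.91, 2.08], [0.09, 2.57], [-1.24, 4.39], [0.2, 2.65], [-2.68, 2.68]. Speed limits (rad/s): [2.57, 2.57, 3.01, 3.14, 3.14, 3.14].

## Interface

Orientations are given as a 3x3 rotation matrix whose columns are the frame's x, y, z axes.
In Python, from plant import env, cams gives the robot as it stands. The module is installed in compiled form; this text tells all that it offers.
- The arm moves only by the shell command python3 -m crank 'ROWS' [FORCE]. ROWS is a JSON object of lists of equal length, an entry for each row: "offset": the shift along the tool's x, y, z in cm, a list of three; "turn": the turn about the tool's y in degrees; "hand": the finger opening in cm, from 0 to 8.7. A call has 1 to 12 rows; each row shifts and turns the commanded pose from where the row before left it, along the tool's axes as they then stand; what a row does not reach is not made up. A row lasts 1/12 s, in which the tool goes at most 41.7 mm and 7.16 degrees, less where a joint would pass 70% of its speed; a pose out of reach is approached as far as the arm can. A call with a gripper value outside its range is refused whole. The fingers move at their own pace and stop on an object; FORCE is the grip in N (left out, the last holds). Time passes only in rows, so rows that do not move let the fingers close. It gives the time, the measured TCP pose, the force and the opening at its end, in the units of the state.
- env.get_obs(): the state, without advancing time (a new reading comes with each control period).
- cams.get_image(name): name is "scene" or "top" or "wrist"; returns the picture (384x512x3 uint8, red, green, blue); there is no depth.
- cams.get_calibration(name): a dict with "mtx" (3x3 intrinsics, pixels), "R" (3x3) and "t" (3): a world point X has camera coordinates R X + t. Camera axes: x right, y down, z forward; pixel columns grow to the right and rows downward; lengths in m; the calibration is good to about 2 mm. A picture is of the moment at which its call begins: read the wrist's pose just before it. get_calibration takes no time and is no camera call; for the wrist camera it gives the pose at the moment of the call.
- env.sign_off(): hands the job in, once; it reports no verdict.
The state is a dict: "time_s": time; "qpos": joint angles; "qvel": joint speeds; "joint_efforts": joint torques, N m; "ee_pos": TCP position; "eef_rot": TCP orientation; "wrist_force": force on the tool from outside, world axes, zero at the start; "moment": the same for the moment, N m; "grip_width": finger opening in m.
Only numpy, scipy, OpenCV 4.12 (cv2) and the standard library are available. Lean on these libraries where they do the work, as an engineer would, in place of code of your own. Each camera call takes 0.05 s, during which the arm holds its last target. There are 200 camera calls.

## Working session

There is one attempt and no reset: what is moved stays moved. The work goes in short steps, Python scripts to look and compute and a shell command to move; the robot and the scene stay as the last step left them, time stands still between calls to the robot, and variables do not carry over. Pictures are saved under pics/ and viewed, about 8 in all and at most 12, crops included, and the job is handed in when it is done.

```bash
mkdir -p pics; cat > h.py <<'E'
from plant import env,cams
import numpy as np,cv2
def snap(n,f):
    im=cams.get_image(n); cv2.imwrite(f'pics/{f}.png',cv2.cvtColor(im,cv2.COLOR_RGB2BGR)); return im
def ray(n,u,v,z,c=None):
    c=c or cams.get_calibration(n); K,R,t=map(np.array,(c['mtx'],c['R'],c['t']))
    o=-R.T@t; d=R.T@np.linalg.inv(K)@np.array([u,v,1.]); return o+d*(z-o[2])/d[2]
E
python3 - <<'E'
from h import *
a=snap('top','top0');b=snap('scene','scene0')
cv2.imwrite('pics/both0.png',cv2.cvtColor(cv2.resize(np.vstack([a,b]),(400,600)),cv2.COLOR_RGB2BGR))
o=env.get_obs();print(o)
E
```

```text
{'time_s': 0.1, 'qpos': array([-1.38112724e+00,  2.21152388e-01,  1.52751703e+00, -1.26097860e-05,
        1.39469887e+00, -1.26112862e-01]), 'qvel': array([ 3.24284708e-04, -2.35536205e-03, -2.16211273e-03, -3.83119172e-04,
        3.14862345e-03, -7.07434136e-05]), 'joint_efforts': array([ 3.69378822e-04, -4.95943773e+01, -3.88519478e+01,  7.01409252e-02,
        5.15884487e-02, -2.79569042e-05]), 'ee_pos': array([ 0.19397639, -0.59353772,  0.22153272]), 'eef_rot': array([[ 3.10561657e-01, -3.46958429e-04,  9.50553174e-01],
       [-9.50551602e-01,  1.74144538e-03,  3.10561779e-01],
       [-1.76308846e-03, -9.99998423e-01,  2.11024271e-04]]), 'wrist_force': array([ 0.25895184, -0.30008557, -0.7124759 ]), 'moment': array([0.02395017, 0.0517654 , 0.01734443]), 'grip_width': 0.08666454528998774}
```

View pics/top0.png

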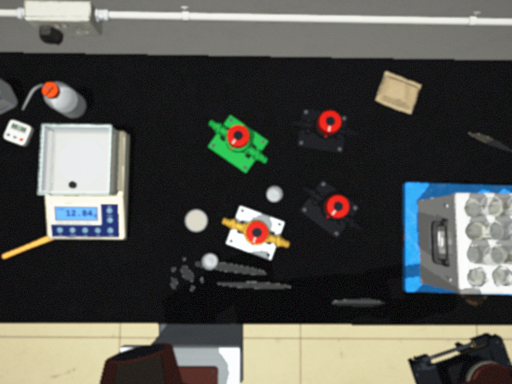

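View pics/scene0.png

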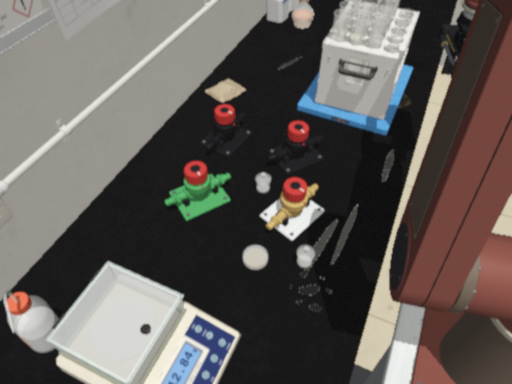

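The top view shows four valves with red knobs. Green is at (238,136), two black ones are at (330,121) and (338,206), and the brass one on the bare aluminium plate is at (257,232). The brass one fits the description: bottles at (209,261) and (275,194), and the dish at (196,220). I'll confirm that in a crop.

```bash
python3 - <<'E'
from h import *
a=cv2.imread('pics/top0.png')[170:290,170:330]; cv2.imwrite('pics/crop1.png',cv2.resize(a,None,fx=5,fy=5,interpolation=cv2.INTER_CUBIC))
im=cv2.imread('pics/top0.png')
def redc(f,x0,x1,y0,y1):
    i=cv2.imread(f)[y0:y1,x0:x1].astype(int); m=((i[...,2]>130)&(i[...,1]<70)&(i[...,0]<70)); v,u=np.nonzero(m); return (u.min()+u.max())/2+x0,(v.min()+v.max())/2+y0,len(u),np.ptp(u),np.ptp(v)
k=redc('pics/top0.png',235,280,210,255);s=redc('pics/scene0.png',270,320,165,215);print(k,s)
for z in(.095,.111):print('top',z,ray('top',k[0],k[1],z),'scene',ray('scene',s[0],s[1],z))
for n,u,v,z in(('a',209,261,.058),('b',275,194,.058),('dish',196,220,.015),('p1',223,222,.04),('p2',288,243,.04)):print(n,ray('top',u,v,z))
c=cams.get_calibration('top');print(-np.array(c['R']).T@c['t'])
E
```

```text
(np.float64(257.0), np.float64(231.5), 245, np.int64(20), np.int64(19)) (np.float64(294.5), np.float64(189.0), 274, np.int64(23), np.int64(24))
top 0.095 [ 0.45784517 -0.20102784  0.095     ] scene [ 0.45960242 -0.20233671  0.095     ]
top 0.111 [ 0.45774762 -0.20033347  0.111     ] scene [ 0.45574935 -0.18880396  0.111     ]
a [ 0.38095652 -0.07870436  0.058     ]
b [ 0.55680947 -0.2494813   0.058     ]
dish [ 0.48801982 -0.03911526  0.015     ]
p1 [ 0.48256022 -0.11304438  0.04      ]
p2 [ 0.42849665 -0.28572852  0.04      ]
[ 0.45102994 -0.1525195   1.21274594]
```

View pics/crop1.png

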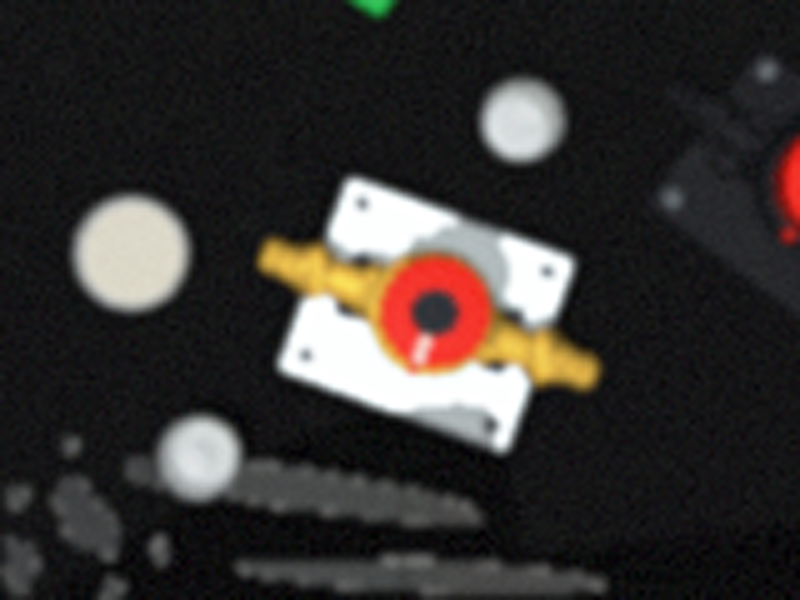

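The crop confirms it: brass valve on the bare aluminium plate, knob centre at crop (436,312), pointer towards the robot. The two cameras agree on (0.458, -0.201) at 95 mm height to within 2 mm. I'll move left first to clear the rack, then go above the knob and pre-turn anticlockwise so joint 6 has room.

```bash
python3 -m crank '{"offset":[[-3.8,0,1.2],[-3.8,0,1.2],[-3.8,0,1.2],[-1.8,0,3.4],[-1.8,0,3.4],[-1.8,0,3.4],[-1.8,0,3.4],[-1.8,0,3.4],[-1.8,0,3.4],[-1.8,0,3.4],[-1.8,0,3.4],[-1.8,0,3.4]],"turn":[0,0,0,0,0,0,0,0,0,0,0,0],"hand":[8.7,8.7,8.7,8.7,8.7,8.7,8.7,8.7,8.7,8.7,8.7,8.7]}'
python3 -m crank '{"offset":[[-1.5,0,3.0],[0,0,0],[0,0,0],[0,0,0],[0,0,0],[0,0,0],[0,0,0],[0,0,0],[0,0,0],[0,0,0],[0,0,0],[0,0,0]],"turn":[0,-7,-7,-7,-7,-7,-7,-7,-7,-7,-7,-7],"hand":[8.7,8.7,8.7,8.7,8.7,8.7,8.7,8.7,8.7,8.7,8.7,8.7]}'
python3 -m crank '{"offset":[[0,0,0],[0,0,0],[0,0,0],[0,0,0],[0,0,0],[0,0,0]],"turn":[-7,-7,-7,-7,-7,0],"hand":[8.7,8.7,8.7,8.7,8.7,8.7]}'
python3 - <<'E'
from h import *
c=cams.get_calibration('wrist'); snap('wrist','w1'); o=env.get_obs()
R=o['eef_rot'];d=np.array([.458,-.201,.095])-o['ee_pos'];print(o['time_s'],o['qpos'],o['ee_pos'],R,'delta tool cm',100*R.T@d,o['moment'],o['wrist_force'])
K,Rc,t=map(np.array,(c['mtx'],c['R'],c['t']))
p=K@(Rc@np.array([.458,-.201,.111])+t);print(p/p[2])
E
```

```text
time_s: 1.1
ee_pos: [0.4343, -0.2237, 0.2223]
eef_rot: [[0.311, -0.0, 0.951], [-0.951, 0.0, 0.311], [-0.0, -1.0, -0.0]]
wrist_force: [1.1, -0.3, -0.0]
grip_width: 0.0872
time_s: 2.1
ee_pos: [0.457, -0.2017, 0.222]
eef_rot: [[0.995, -0.001, -0.095], [0.095, 0.001, 0.995], [-0.001, -1.0, 0.001]]
wrist_force: [-0.2, 0.8, 0.7]
grip_width: 0.0872
time_s: 2.6
ee_pos: [0.457, -0.2018, 0.2221]
eef_rot: [[0.762, -0.001, -0.647], [0.647, 0.0, 0.762], [-0.0, -1.0, 0.001]]
wrist_force: [1.0, -0.4, 0.4]
grip_width: 0.0869
2.65 [-5.73695231e-01 -8.21804478e-02  1.84602565e+00 -1.50943792e-05
  1.37849663e+00 -1.27114194e+00] [ 0.45708788 -0.2017912   0.22214502] [[ 7.66482635e-01 -6.37280419e-04 -6.42264715e-01]
 [ 6.42264988e-01  3.94166648e-04  7.66482570e-01]
 [-2.35305004e-04 -9.99999719e-01  7.11424792e-04]] delta tool cm [ 1.23720429e-01  1.27144714e+01 -6.98311181e-03] [ 0.00662985 -0.12279213 -0.03951766] [-0.36985055 -0.45553055  0.53355163]
[255.02582196 188.19918315   1.        ]
```

View pics/w1.png

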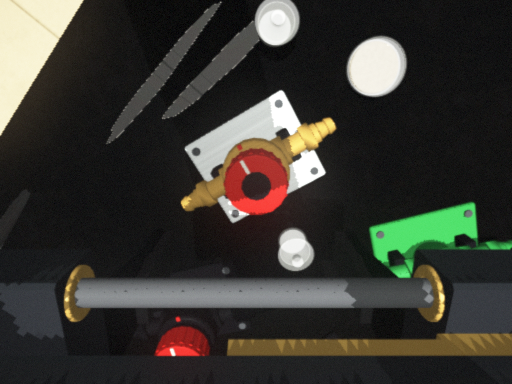

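The wrist view shows the knob hub at (256,186), and the prediction was (255,188), so it is aligned to about 1 mm. The fingers at left and right have clear space. Descending and gripping.

```bash
python3 -m crank '{"offset":[[0.1,3.5,0],[0,3.5,0],[0,3.5,0],[0,2.5,0],[0,1.3,0],[0,0,0],[0,0,0]],"turn":[0,0,0,0,0,0,0],"hand":[8.7,8.7,8.7,8.7,8.7,8.7,8.7]}'
python3 -c "
from h import *
o=env.get_obs();print(o['moment'],o['qpos'][5])"
python3 -m crank '{"offset":[[0,0,0],[0,0,0],[0,0,0],[0,0,0],[0,0,0],[0,0,0],[0,0,0],[0,0,0],[0,0,0],[0,0,0]],"turn":[0,0,0,0,0,0,0,0,0,0],"hand":[4.5,4.5,4.5,4.5,4.5,4.5,4.5,4.5,4.5,4.5]}' 60
python3 - <<'E'
from h import *
o=env.get_obs();print(o['moment'],o['qpos'][5],o['joint_efforts'])
snap('wrist','w2')
E
```

```text
time_s: 3.23
ee_pos: [0.4575, -0.2009, 0.0789]
eef_rot: [[0.767, -0.002, -0.642], [0.642, 0.001, 0.767], [-0.001, -1.0, 0.002]]
wrist_force: [0.8, 0.2, -0.6]
grip_width: 0.0869
[ 0.00172737 -0.13590455  0.02683143] -1.2688536316402024
time_s: 4.07
ee_pos: [0.4588, -0.2012, 0.0801]
eef_rot: [[0.765, 0.001, -0.644], [0.644, 0.0, 0.765], [0.001, -1.0, -0.001]]
wrist_force: [2.7, 3.3, 4.5]
grip_width: 0.0551
[ 0.69748282 -0.6213243  -0.06697784] -1.2714494172521253 [ -2.32058913 -35.16781211 -31.34112597  -1.46206956   0.17147663
  -0.06709693]
```

View pics/w2.png

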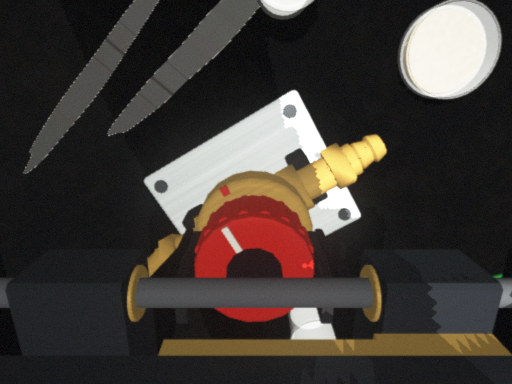

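The wrist view shows the knob between the pads (centre about (254,262)), with the pointer line at (232,240) and an opening of 55 mm. Next is the break-loose twist.

```bash
python3 -m crank '{"offset":[[0,0,0],[0,0,0],[0,0,0]],"turn":[5,5,0],"hand":[4.5,4.5,4.5]}'
python3 -c "
from h import *
o=env.get_obs();print(o['moment'],o['qpos'][5],o['joint_efforts'][5])"
python3 -m crank '{"offset":[[0,0,0],[0,0,0],[0,0,0],[0,0,0],[0,0,0],[0,0,0]],"turn":[6,6,6,6,0,0],"hand":[4.5,4.5,4.5,4.5,4.5,4.5]}'
python3 - <<'E'
from h import *
o=env.get_obs();print(o['moment'],o['qpos'][5],o['joint_efforts'][5])
snap('wrist','w3')
E
```

```text
time_s: 4.37
ee_pos: [0.4584, -0.2015, 0.0801]
eef_rot: [[0.867, 0.0, -0.498], [0.498, -0.001, 0.867], [-0.0, -1.0, -0.001]]
wrist_force: [-0.1, 4.3, 3.7]
grip_width: 0.055
[ 0.65944934  0.17516321 -0.01384403] -1.0927490475412933 1.086183451116085
time_s: 4.87
ee_pos: [0.4574, -0.2018, 0.0801]
eef_rot: [[0.994, -0.002, -0.106], [0.106, -0.001, 0.994], [-0.002, -1.0, -0.0]]
wrist_force: [-2.5, 2.6, 8.8]
grip_width: 0.0549
[ 0.32550944  0.44315026 -0.16112958] -0.6775868956614428 0.12962708249688148
```

View pics/w3.png

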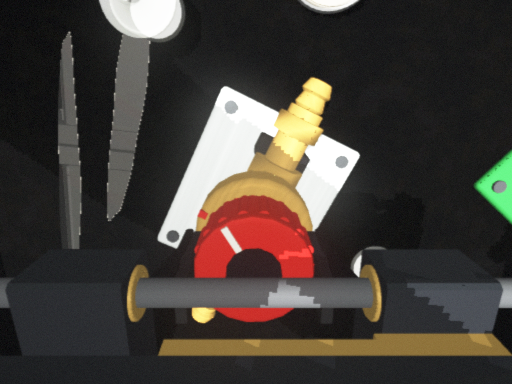

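The pointer kept its place between the jaws at (231,240) while the valve body rotated in view, so the grip didn't slip and the knob broke loose at about 0.59 rad. Next I run free to about 0.95 and take a friction baseline.

```bash
cat > rd.py <<'E'
from h import *
import sys
def p(o,w): print(w,'t%.2f yaw turned %.4f mz %.3f eff6 %.3f q6 %.4f vel6 %.3f w %.4f'%(o['time_s'],.700-np.arctan2(o['eef_rot'][1,0],o['eef_rot'][0,0]),o['moment'][2],o['joint_efforts'][5],o['qpos'][5],o['qvel'][5],o['grip_width']))
p(env.get_obs(),'now')
for i in range(int(sys.argv[1]) if len(sys.argv)>1 else 0): cams.get_image('wrist');p(env.get_obs(),' +')
E
python3 rd.py 3
for i in 1 ; do :; done
python3 -m crank '{"offset":[[0,0,0],[0,0,0],[0,0,0]],"turn":[3,3,3],"hand":[4.5,4.5,4.5]}' >/dev/null; python3 rd.py
python3 -m crank '{"offset":[[0,0,0],[0,0,0]],"turn":[3,3],"hand":[4.5,4.5]}' >/dev/null; python3 rd.py
python3 -m crank '{"offset":[[0,0,0],[0,0,0]],"turn":[3,3],"hand":[4.5,4.5]}'; python3 rd.py 4
```

```text
now t4.92 yaw turned 0.5937 mz -0.097 eff6 -0.044 q6 -0.6779 vel6 -0.004 w 0.0552
 + t4.97 yaw turned 0.5935 mz -0.069 eff6 -0.083 q6 -0.6780 vel6 0.000 w 0.0546
 + t5.02 yaw turned 0.5935 mz -0.129 eff6 -0.091 q6 -0.6780 vel6 -0.000 w 0.0552
 + t5.07 yaw turned 0.5936 mz -0.087 eff6 -0.092 q6 -0.6780 vel6 0.000 w 0.0549
now t5.32 yaw turned 0.7526 mz 0.097 eff6 -0.722 q6 -0.5187 vel6 0.623 w 0.0550
now t5.48 yaw turned 0.8573 mz 0.104 eff6 -0.710 q6 -0.4140 vel6 0.623 w 0.0551
time_s: 5.65
ee_pos: [0.4565, -0.2017, 0.08]
eef_rot: [[0.966, -0.004, 0.259], [-0.259, -0.0, 0.966], [-0.004, -1.0, -0.001]]
wrist_force: [-8.0, 2.6, 12.7]
grip_width: 0.055
now t5.65 yaw turned 0.9620 mz 0.149 eff6 -0.706 q6 -0.3093 vel6 0.623 w 0.0550
 + t5.70 yaw turned 0.9655 mz -0.097 eff6 -0.209 q6 -0.3058 vel6 -0.107 w 0.0549
 + t5.75 yaw turned 0.9615 mz -0.047 eff6 0.467 q6 -0.3098 vel6 -0.046 w 0.0551
 + t5.80 yaw turned 0.9603 mz -0.042 eff6 0.092 q6 -0.3111 vel6 -0.013 w 0.0553
 + t5.85 yaw turned 0.9599 mz -0.079 eff6 -0.040 q6 -0.3115 vel6 -0.001 w 0.0550
```

mz reads about +0.10 when moving, which matches the running friction, with noise of about 0.03. From here I go in 2° rows and read mz in motion.

```bash

python3 -m crank '{"offset":[[0,0,0],[0,0,0],[0,0,0],[0,0,0]],"turn":[2,2,2,2],"hand":[4.5,4.5,4.5,4.5]}' >/dev/null; python3 rd.py
python3 -m crank '{"offset":[[0,0,0]],"turn":[2],"hand":[4.5]}' >/dev/null; python3 rd.py
python3 -m crank '{"offset":[[0,0,0]],"turn":[2],"hand":[4.5]}' >/dev/null; python3 rd.py
python3 -m crank '{"offset":[[0,0,0]],"turn":[2],"hand":[4.5]}' >/dev/null; python3 rd.py
python3 -m crank '{"offset":[[0,0,0]],"turn":[2],"hand":[4.5]}'; python3 rd.py
```

```text
now t6.18 yaw turned 1.1007 mz 0.150 eff6 -0.428 q6 -0.1705 vel6 0.416 w 0.0552
now t6.27 yaw turned 1.1356 mz 0.124 eff6 -0.426 q6 -0.1357 vel6 0.416 w 0.0549
now t6.35 yaw turned 1.1705 mz 0.062 eff6 -0.425 q6 -0.1007 vel6 0.416 w 0.0548
now t6.43 yaw turned 1.2054 mz 0.172 eff6 -0.425 q6 -0.0658 vel6 0.415 w 0.0550
time_s: 6.52
ee_pos: [0.4558, -0.2014, 0.08]
eef_rot: [[0.858, -0.005, 0.514], [-0.514, 0.0, 0.858], [-0.005, -1.0, -0.003]]
wrist_force: [-9.7, 2.7, 14.5]
grip_width: 0.0551
now t6.52 yaw turned 1.2403 mz 0.147 eff6 -0.424 q6 -0.0309 vel6 0.417 w 0.0551
```

At constant speed eff6 is almost noise-free (-0.425 at 2°/row), so it will show the seat clearly.

```bash

python3 -m crank '{"offset":[[0,0,0],[0,0,0]],"turn":[2,2],"hand":[4.5,4.5]}' >/dev/null; python3 rd.py
python3 -m crank '{"offset":[[0,0,0],[0,0,0]],"turn":[2,2],"hand":[4.5,4.5]}'; python3 rd.py
```

```text
now t6.68 yaw turned 1.3101 mz 0.142 eff6 -0.422 q6 0.0389 vel6 0.414 w 0.0548
time_s: 6.85
ee_pos: [0.4555, -0.2012, 0.08]
eef_rot: [[0.778, -0.006, 0.629], [-0.629, 0.001, 0.778], [-0.005, -1.0, -0.003]]
wrist_force: [-11.7, 3.6, 16.0]
grip_width: 0.055
now t6.85 yaw turned 1.3799 mz 0.115 eff6 -0.413 q6 0.1087 vel6 0.416 w 0.0550
```

```bash
python3 -c "
from h import *
o=env.get_obs();print(o['wrist_force'],o['moment'],o['ee_pos'])"
```

```text
[-11.73057231   3.6018046   15.96467525] [0.69021932 1.82331905 0.11470688] [ 0.45552659 -0.20122397  0.0799851 ]
```

```bash

python3 -m crank '{"offset":[[0,0,0]],"turn":[2],"hand":[4.5]}' >/dev/null; python3 rd.py
python3 -m crank '{"offset":[[0,0,0]],"turn":[2],"hand":[4.5]}' >/dev/null; python3 rd.py
```

```text
now t6.93 yaw turned 1.4147 mz 0.210 eff6 -0.382 q6 0.1436 vel6 0.417 w 0.0552
now t7.02 yaw turned 1.4495 mz 0.233 eff6 -0.349 q6 0.1784 vel6 0.415 w 0.0550
```

The seat is met at about 1.37 rad: eff6 starts to climb and mz rises about 0.1 over its 0.127 baseline. One more 2° step should give a rise of about 0.17 N m.

```bash

python3 -m crank '{"offset":[[0,0,0]],"turn":[2],"hand":[4.5]}' >/dev/null; python3 rd.py 6
```

```text
now t7.10 yaw turned 1.4844 mz 0.252 eff6 -0.316 q6 0.2133 vel6 0.416 w 0.0549
 + t7.15 yaw turned 1.4867 mz -0.009 eff6 -0.033 q6 0.2156 vel6 -0.071 w 0.0546
 + t7.20 yaw turned 1.4841 mz 0.044 eff6 0.386 q6 0.2130 vel6 -0.030 w 0.0549
 + t7.25 yaw turned 1.4833 mz 0.060 eff6 0.140 q6 0.2121 vel6 -0.008 w 0.0550
 + t7.30 yaw turned 1.4831 mz 0.075 eff6 0.054 q6 0.2119 vel6 -0.002 w 0.0550
 + t7.35 yaw turned 1.4831 mz 0.044 eff6 0.033 q6 0.2119 vel6 -0.002 w 0.0549
 + t7.40 yaw turned 1.4831 mz -0.015 eff6 0.029 q6 0.2119 vel6 0.000 w 0.0551
```

```bash
python3 -m crank '{"offset":[[0,0,0],[0,0,0],[0,0,0],[0,0,0]],"turn":[0,0,0,0],"hand":[4.5,4.5,4.5,4.5]}'; python3 rd.py 5
```

```text
time_s: 7.73
ee_pos: [0.4553, -0.201, 0.08]
eef_rot: [[0.709, -0.007, 0.705], [-0.705, 0.001, 0.709], [-0.005, -1.0, -0.004]]
wrist_force: [-12.4, 4.2, 17.1]
grip_width: 0.0552
now t7.73 yaw turned 1.4830 mz 0.040 eff6 0.030 q6 0.2119 vel6 0.002 w 0.0552
 + t7.78 yaw turned 1.4831 mz 0.067 eff6 0.030 q6 0.2119 vel6 -0.001 w 0.0553
 + t7.83 yaw turned 1.4831 mz 0.042 eff6 0.030 q6 0.2119 vel6 0.000 w 0.0548
 + t7.88 yaw turned 1.4831 mz 0.084 eff6 0.030 q6 0.2119 vel6 -0.001 w 0.0549
 + t7.93 yaw turned 1.4831 mz 0.012 eff6 0.030 q6 0.2119 vel6 -0.000 w 0.0549
 + t7.98 yaw turned 1.4831 mz 0.048 eff6 0.030 q6 0.2119 vel6 0.000 w 0.0550
```

The rise over the free resting state is 0.12 to 0.135 N m from both signals, which is in the band but near its low end. I'll add 1.5° and check.

```bash
python3 -m crank '{"offset":[[0,0,0],[0,0,0],[0,0,0],[0,0,0],[0,0,0],[0,0,0],[0,0,0]],"turn":[0.5,0.5,0.5,0,0,0,0],"hand":[4.5,4.5,4.5,4.5,4.5,4.5,4.5]}'; python3 rd.py 5; python3 -c "
from h import *
snap('wrist','w4')"
```

```text
time_s: 8.57
ee_pos: [0.4553, -0.201, 0.08]
eef_rot: [[0.69, -0.007, 0.724], [-0.724, 0.001, 0.69], [-0.005, -1.0, -0.004]]
wrist_force: [-11.9, 4.9, 18.1]
grip_width: 0.055
now t8.57 yaw turned 1.5092 mz 0.048 eff6 0.063 q6 0.2380 vel6 -0.000 w 0.0550
 + t8.62 yaw turned 1.5092 mz 0.077 eff6 0.064 q6 0.2380 vel6 0.000 w 0.0552
 + t8.67 yaw turned 1.5091 mz 0.033 eff6 0.064 q6 0.2380 vel6 0.000 w 0.0550
 + t8.72 yaw turned 1.5091 mz 0.046 eff6 0.064 q6 0.2380 vel6 0.000 w 0.0549
 + t8.77 yaw turned 1.5092 mz 0.025 eff6 0.064 q6 0.2380 vel6 -0.001 w 0.0550
 + t8.82 yaw turned 1.5092 mz 0.099 eff6 0.064 q6 0.2380 vel6 0.001 w 0.0548
```

View pics/w4.png

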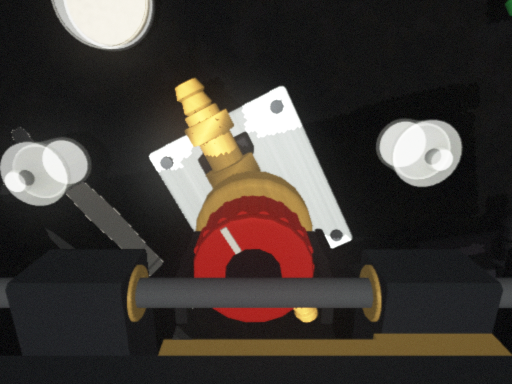

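The pointer is still at (231,240) relative to the jaws, so there was no slip. The rise is now about 0.16 N m by effort and at most 0.2 by angle. Releasing and going straight up.

```bash
python3 -m crank '{"offset":[[0,0,0],[0,0,0],[0,0,0],[0,0,0],[0,0,0],[0,0,0],[0,0,0],[0,0,0]],"turn":[0,0,0,0,0,0,0,0],"hand":[8.7,8.7,8.7,8.7,8.7,8.7,8.7,8.7]}'; python3 rd.py
python3 -m crank '{"offset":[[0,-1,0],[0,-2,0],[0,-3,0],[0,-3,0],[0,-3,0],[0,-3,0],[0,0,0],[0,0,0]],"turn":[0,0,0,0,0,0,0,0],"hand":[8.7,8.7,8.7,8.7,8.7,8.7,8.7,8.7]}'
python3 -c "
from h import *
snap('wrist','w5');o=env.get_obs();print(o['wrist_force'],o['moment'])"
```

```text
time_s: 9.53
ee_pos: [0.4581, -0.2013, 0.0794]
eef_rot: [[0.69, -0.0, 0.724], [-0.724, 0.0, 0.69], [-0.0, -1.0, -0.0]]
wrist_force: [0.6, -0.6, -0.3]
grip_width: 0.0865
now t9.53 yaw turned 1.5099 mz 0.059 eff6 -0.000 q6 0.2382 vel6 0.001 w 0.0865
time_s: 10.2
ee_pos: [0.4595, -0.2021, 0.2327]
eef_rot: [[0.69, 0.005, 0.724], [-0.724, -0.003, 0.69], [0.006, -1.0, 0.001]]
wrist_force: [-0.5, 0.0, -0.5]
grip_width: 0.0876
[ 0.12331837 -0.25025093 -0.99214856] [ 0.0111578  -0.04074598 -0.01886891]
```

View pics/w5.png

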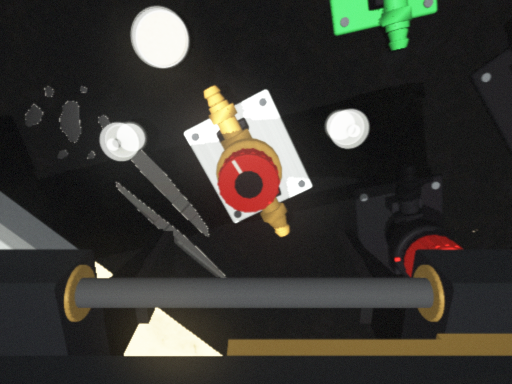

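The hand is clear (force near 0) and the glassware is standing. As a last check I'll measure the pointer angle and glassware numerically, first picture against last.

```bash
cat > fin.py <<'E'
from h import *
def ang(f,c,u0,u1,v0,v1):
    i=cv2.imread(f).astype(int);m=np.zeros(i.shape[:2],bool);s=i[v0:v1,u0:u1];m[v0:v1,u0:u1]=(s.min(2)>110)
    v,u=np.nonzero(m);P=np.array([ray('wrist',a,b,.111,c)[:2] for a,b in zip(u,v)])
    d=P.mean(0)-[.458,-.201];w=np.linalg.svd(P-P.mean(0))[2][0];w*=np.sign(w@d)
    return len(u),P.mean(0),np.degrees(np.arctan2(d[1],d[0])),np.degrees(np.arctan2(w[1],w[0]))
c=cams.get_calibration('wrist')
print(ang('pics/w5.png',c,228,248,155,176))
# w1 camera pose: rebuild from tool-fixed extrinsics
o=env.get_obs();Rt,p=o['eef_rot'],o['ee_pos'];Rc,t=np.array(c['R']),np.array(c['t'])
A=Rc@Rt;b=Rc@p+t
R1=np.array([[.766483,-.000637,-.642265],[.642265,.000394,.766483],[-.000235,-1,.000711]]);p1=np.array([.457088,-.201791,.222145])
Rn=A@R1.T;c1=dict(mtx=c['mtx'],R=Rn,t=b-Rn@p1)
print(ang('pics/w1.png',c1,238,254,158,176))
print('top diff');a=cv2.imread('pics/top0.png').astype(int);snap('top','top1');n=cv2.imread('pics/top1.png').astype(int)
for nm,u,v in(('a',209,261),('b',275,194),('dish',196,220)):
    r=[]
    for i in(a,n):
        s=i[v-14:v+15,u-14:u+15].min(2)>90;y,x=np.nonzero(s);r+=[(x.mean()+u-14,y.mean()+v-14,len(x))]
    print(nm,np.round(r,1).tolist())
E
python3 fin.py
```

```text
(62, array([ 0.46095302, -0.17884944]), np.float64(82.40634637528096), np.float64(74.50209492506889))
(57, array([ 0.43885005, -0.19195331]), np.float64(154.7133208458944), np.float64(160.21984870953804))
top diff
a [[209.6, 261.1, 225.0], [215.0, 264.6, 28.0]]
b [[273.9, 193.6, 214.0], [273.0, 190.4, 99.0]]
dish [[195.8, 220.2, 425.0], [195.9, 220.2, 425.0]]
```

```bash
cat >> fin.py <<'E'
print('---')
for f,cc,hu,hv,P in(('pics/w5.png',c,249,183,(.46095302,-.17884944)),('pics/w1.png',c1,256,186,(.43885005,-.19195331))):
    s=cv2.imread(f)[hv-18:hv+19,hu-18:hu+19].max(2)<90
    n,l,st,ce=cv2.connectedComponentsWithStats(s.astype(np.uint8));k=l[18,18]
    h=ray('wrist',ce[k][0]+hu-18,ce[k][1]+hv-18,.111,cc)[:2];d=np.array(P)-h
    print(f,st[k][4],h,np.degrees(np.arctan2(d[1],d[0])))
print('a,b w5 lids/w1',[ray('wrist',u,v,.03,q)[:2].round(3).tolist() for u,v,q in((122,141,c),(277,22,c1),(347,128,c),(295,250,c1))])
E
sed -i "s/^print('top diff').*snap('top','top1');/a=cv2.imread('pics\/top0.png').astype(int);/" fin.py; python3 fin.py | sed -n '/---/,$p'
```

```text
---
pics/w5.png 554 [ 0.45563733 -0.19659237] 73.3220484594759
pics/w1.png 610 [ 0.4568031  -0.19849707] 159.97355742529123
a,b w5 lids/w1 [[0.378, -0.077], [0.382, -0.077], [0.558, -0.246], [0.56, -0.248]]
```

Both centre-independent pointer measures give a final turn of 85.7 to 86.6° (about 1.50 rad), past seat contact at about 1.37. The bottles and dish are unmoved within reading error. Handing in.

```bash
python3 -c "
from h import *
env.sign_off()"
```

```text
the job is handed in; nothing more can be done
```

The brass valve is shut and the job is handed in. I gripped its red knob at 60 N, broke it loose with a clockwise twist of about 34°, and turned it on at slow speed. I met the seat at about 1.37 rad, pressed on to 1.51 rad, let go and went straight up.

**Seat torque:** the rise above running friction was about 0.16 N m by joint effort and at most 0.2 N m by angle, well under the 0.4 N m that crushes the seat. The last 1.5° did not show in the wrist moment, which stayed near 0.05 N m within its noise of about 0.03.

**Knob after release:** the pointer line reads 85.7–86.6° of turn (about 1.50 rad), still past seat contact. A third estimate gave 72°. I discounted it because it depends on the assumed knob centre, where a 2 mm error shifts the angle by several degrees.

**Surroundings:** the dish had not moved in the top view. The bottles' top-view comparison failed, probably because the arm was hiding them. The wrist pictures show both standing within about 4 mm of where they were, which is my reading error. The hand was clear with near-zero force, and about 10 s of the 58 s had passed.

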